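Pack up the overhanging end of a clamped board

ROBOT

A 7-joint arm with a two-finger parallel gripper is mounted at the origin on the work surface. World frame = base frame: x ahead of the robot, y to its left, z up, the work surface at z = 0. Lengths are in m, angles in rad, forces in N, time in s.
With the tool pointing down it reaches from about 0.425 to 0.825 m from the base axis. Payload 3.6 kg.
Tool frame: the origin (TCP) lies midway between the tips of the shut fingers; the grasp point (between the pads) lies 19 mm behind it; z points along the fingers, y is the line along which they close (so a half turn about z gives the same grasp; the last joint's range is limited). The gripper opens to 93 mm and grips with 3 to 60 N. Pads are 15 mm wide; open, the fingers measure 128 mm over their backs; the gripper's body (75 mm by 188 mm) begins 65 mm behind the grasp point.
Start: joints at [1.093, 0.615, -0.013, 1.423, 0.008, 1.103, -0.04], TCP at [0.284, -0.585, 0.219] pointing down, gripper open.
Joint ranges: [-3.12, 3.12], [-0.3, 2.06], [-1.34, 1.32], [0.26, 2.42], [-1.36, 4.5], [0.01, 1.98], [-2.84, 2.84]. Speed limits (rad/s): [2.79, 2.79, 3.14, 3.14, 3.14, 3.14, 3.14].

INTERFACE

Orientations are given as a unit quaternion [x, y, z, w].
In Python, from plant import env gives the robot as it stands.
- The arm moves only by the tool arm_command, never from a script. Its argument "series" is a list of rows, each a list of 2 entries, a list of its own where there are three numbers: the shift along the tool's x, y, z in cm, then the turn, a rotation vector about the tool's x, y, z in rad. A call has 1 to 20 rows; each row shifts and turns the commanded pose from where the row before left it, along the tool's axes as they then stand; what a row does not reach is not made up. A row lasts 1/12 s, in which the tool goes at most 41.7 mm and 7.16 degrees, less where a joint would pass 70% of its speed; a pose out of reach is approached as far as the arm can. A call is refused whole if a number of a shift passes 4.17 or a number of a turn 0.125, either way. A call with a gripper value outside its range is refused whole. "fingers" is the finger opening in cm, from 0 to 9.3, set as the call begins (left out, the last holds). The fingers move at their own pace and stop on an object; "force" is the grip in N (left out, the last holds). Time passes only in rows, so rows that do not move let the fingers close. It gives the time, the measured TCP pose, the force, the opening and the grip force at its end, in the units of the state.
- env.get_state(): the state, without advancing time (a new reading comes with each control period).
- env.get_image(name): name is "scene" or "top"; returns a dict with "pixels" (480x640x3 uint8, red, green, blue), "z_map" (480x640 float32, m along the optical axis (not along the pixel's ray), 0 where there is no reading), "fx", "fy", "cx", "cy" (pixels), "R" (3x3) and "t" (3): a world point X has camera coordinates R X + t. Camera axes: x right, y down, z forward; pixel columns grow to the right and rows downward; lengths in m; the calibration is good to about 2 mm. A picture is of the moment at which its call begins.
- env.finish_job(): hands the job in; it is judged then, once.
Trained networks look in the newest picture that a camera, given by its name, has taken for a name from the list of things; names that differ only in an ending like _2 or _b are one class to them, and where a whole thing is asked for, a point or a joint stands for the part that bears it (a point fixed in the world has none). Each returns a list of dicts, best first, with "confidence" (0 to 1); they miss things now and then, are a little off and sometimes report something else, mostly with a low value. They report only what shows in the picture. A call takes as long as a camera call. They do not tell look-alikes from the thing itself.
- env.find_in(camera, thing): "position" ([x, y, z] in m, in the coordinates of the camera as it stood for that picture, good to about 4 mm: the middle of the surface that is visible of it).
The state is a dict: "time": time; "joints": joint angles; "qvel": joint speeds; "joint_torque": joint torques, N m; "ee_pos": TCP position; "ee_rot": TCP orientation; "contact_force": force on the tool from outside, world axes, zero at the start; "moment": the same for the moment, N m; "opening": finger opening in m; "grip_force": force on a finger pad.
Only numpy, scipy, OpenCV 4.12 (cv2) and the standard library are available. Lean on these libraries where they do the work, as an engineer would, in place of code of your own. Each camera call takes 0.05 s, during which the arm holds its last target. There are 200 camera calls.

TASK

The walnut board is held down at one end only, so its free end gives when worked on. Support it: take aluminium packing plates from their box and slide them, one at a time, into the gap between the steel block standing under the free end and the board, each flat, square with the block and right in to the wooden fence, until the packing is snug and bears up against the board. Keep plates you do not need well clear of the job, and leave the steel blocks, the hammer and the green block where they are.

Things in the scene. Friction and masses are not known exactly. Their poses are not given: they have to be found in the camera images.
- jig_home (a point): Point on the bench (z = 0) straight below the centre of a plate that is fully home. Its x axis points level out of the mouth of the gap: plates go in along -x. Its y axis runs along the board to the clamped end. In this frame (mm) the board covers x -60 to 9, y -45 to 255; beyond x = 9 the block's top is open. A plate that is home covers x -60 to 60.
- fence (a point): Middle of the top of the pale wooden fence, fixed behind the board, 300 long, 18 thick, 55 tall. In the jig_home frame its face is at x = -61 mm; a plate that is home has its end 1 mm from it.
- holdfast (a point): Centre of the top of the steel holdfast's pad, which clamps the board on a fixed wooden riser (jig_home frame: y = 145 to 255 mm). The holdfast stands up to 170 mm tall over y = 190 to 315 mm.
- board (a joint): Spring of the walnut board's free end, rad, about the riser's edge (jig_home y = 145 mm). 0: hanging free, sagging a little; grows as the end is lifted; 0.018: level, where snug packing brings it and is pressed with about 4 N (28 N m/rad), so the last plate drags as it goes in while a loose one slides freely. Stops at 0.04.
- board_end (a point): Middle of the lower edge of the board's free end. Board 300 long x 69 wide x 18 thick; its underside is 44 mm above the bench when level and about 3.4 mm lower here when free. Its lower front edge is rounded, 5 mm.
- block_low_top (a point): Centre of the top of the low steel packing block, 150 (along its x) x 45 x 32 tall, loose, 1.3 kg. Either this or the tall block stands under the board, long side along the jig_home x axis, from x = -60 to 90 mm there; the other stands aside.
- block_tall_top (a point): Centre of the top of the tall steel packing block, 150 x 45 x 38 tall, otherwise like the low one.
- plate1_c (a point): Centre of an aluminium packing plate, 120 long (its x) x 55 wide (its y) x 6 thick, about 105 g, the top one of three alike stacked flat in the box. The last 12 mm of both ends are bevelled on the top side, down to 2 mm thick at the tip.
- plate2_c (a point): Centre of the middle plate, like plate 1.
- plate3_c (a point): Centre of the bottom plate, like plate 1.
- plate_box: Fixed open wooden box of plates, origin under its centre on the bench, x axis along the plates. Outside 142 (x) x 76 (y) x 38 tall, floor 6 thick, walls 8; plates have 2 to 3 mm play. Both long walls are cut away down to the floor over the middle 54 mm, so plates can be gripped there across their width; their ends are walled in.
- hammer: Loose hammer with orange and grey handle, 260 long, 26 tall, origin under the middle of its length; leave it.
- handle_blank: Loose green handle block, 120 x 38 x 30 tall, origin under its centre; leave it.
Not all that is in view belongs to the job. Leave any orange or yellow look-alike of the part that bears plate1_c alone.

How it is judged:
By the outcome, as a careful person would: the job done as asked, in the order asked, and still so for the second after the job is handed in, with the robot touching nothing.
It also fails if it takes over 72 s, if anything falls off the work surface, if the arm or the gripper's body presses on something with over 40 N, if the wrist force passes 120 N, or if a joint passes its speed limit or range.

## Working session

There is one attempt and no reset: what is moved stays moved. The work goes in short steps, Python scripts to look and compute and a tool call to move; the robot and the scene stay as the last step left them, time stands still between calls to the robot, and variables do not carry over. Pictures are saved under pics/ and viewed, at most 10 in all, crops included, and the job is handed in when it is done.

Besides the shell and the picture viewer there is one more tool, called after ">>>" as name(argument=value, ...) on one line, values as JSON. arm_command: Moves the arm, as the interface text tells. Its arguments: {"type":"object","properties":{"series":{"type":"array"},"fingers":{"type":"number"},"force":{"type":"number"}},"required":["series"]}

```bash
mkdir -p pics; cat > h.py <<'E'
import numpy as np, cv2
from plant import env
def cap(n,f=None):
    im=env.get_image(n)
    if f: cv2.imwrite('pics/'+f,im['pixels'][:,:,::-1])
    z=im['z_map'];v,u=np.mgrid[:480,:640]
    P=np.stack([(u-im['cx'])/im['fx']*z,(v-im['cy'])/im['fy']*z,z],-1)
    W=(P-im['t'])@im['R']; W[z==0]=np.nan
    return im,W
def find(im,cam,th):
    return [(np.round((np.array(d['position'])-im['t'])@im['R'],4),round(d['confidence'],2)) for d in env.find_in(cam,th)]
E
python3 - <<'E'
from h import *
for c in ['scene','top']:
    im,W=cap(c,c+'1.png'); np.save(c+'.npy',W); np.save(c+'_px.npy',im['pixels'])
    print(c,'cam at',-im['R'].T@im['t'],im['fx'])
    for t in ['jig_home','fence','holdfast','board','board_end','block_low_top','block_tall_top','plate1_c','plate_box','hammer','handle_blank']:
        print(t,find(im,c,t)[:3])
s=env.get_state();print(s['time'],s['ee_pos'],s['ee_rot'])
E
```

```text
scene cam at [1.0062578  0.38486972 0.86967062] 532.0590703117841
jig_home [(array([0.5094, 0.1909, 0.0603]), 0.86), (array([0.5487, 0.024 , 0.0347]), 0.75)]
fence [(array([0.5027, 0.1931, 0.0639]), 0.58)]
holdfast [(array([0.4992, 0.1945, 0.0541]), 0.84)]
board [(array([0.4904, 0.143 , 0.0594]), 0.97)]
board_end [(array([0.4885, 0.1437, 0.0621]), 0.79)]
block_low_top [(array([0.6604, 0.2219, 0.0313]), 0.75), (array([0.4996, 0.1897, 0.0543]), 0.55)]
block_tall_top [(array([0.5511, 0.0269, 0.0344]), 0.64)]
plate1_c [(array([ 0.4907, -0.2696,  0.0191]), 0.88), (array([ 0.3266, -0.3741,  0.0078]), 0.81), (array([ 0.3659, -0.1123,  0.004 ]), 0.77)]
plate_box [(array([ 0.5097, -0.2451,  0.0251]), 0.66), (array([0.5004, 0.193 , 0.0597]), 0.53)]
hammer [(array([ 0.798 , -0.1529,  0.0164]), 0.84)]
handle_blank [(array([ 0.6687, -0.303 ,  0.0248]), 0.89)]
top cam at [ 0.50387285 -0.05021288  1.00352726] 483.16346332538
jig_home [(array([0.4783, 0.1482, 0.0611]), 0.93), (array([0.6484, 0.2085, 0.0303]), 0.19)]
fence [(array([0.477 , 0.1466, 0.0581]), 0.94), (array([ 0.4857, -0.2695,  0.02  ]), 0.44)]
holdfast [(array([0.4796, 0.1448, 0.0626]), 0.95)]
board [(array([0.4856, 0.1222, 0.0626]), 0.86)]
board_end [(array([0.4818, 0.1188, 0.0626]), 0.86)]
block_low_top [(array([0.6471, 0.2145, 0.033 ]), 0.6)]
block_tall_top [(array([0.5426, 0.0169, 0.0426]), 0.89)]
plate1_c [(array([ 0.4865, -0.2672,  0.0249]), 0.97), (array([ 0.3648, -0.114 ,  0.0077]), 0.97), (array([ 0.3224, -0.3741,  0.0076]), 0.94)]
plate_box [(array([ 0.4894, -0.2545,  0.0358]), 0.62), (array([0.6509, 0.21  , 0.032 ]), 0.19)]
hammer [(array([ 0.774 , -0.154 ,  0.0222]), 0.76)]
handle_blank [(array([ 0.6615, -0.3127,  0.0308]), 0.7)]
1.2 [ 0.28381939 -0.58472604  0.21866498] [ 9.74583500e-01  2.24024554e-01  2.34653468e-05 -2.44030256e-05]
```

View pics/top1.png

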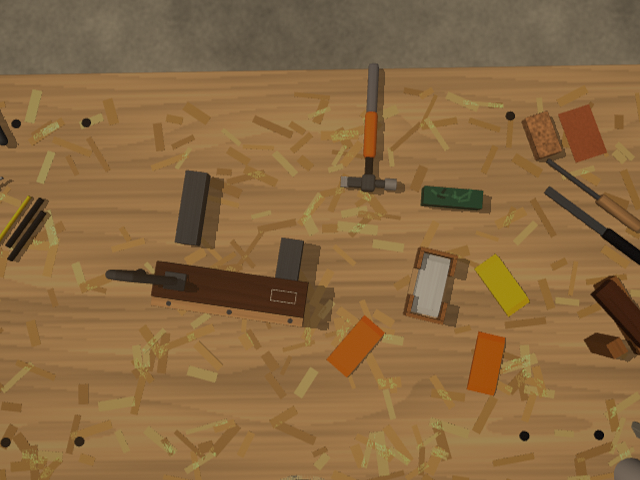

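View pics/scene1.png

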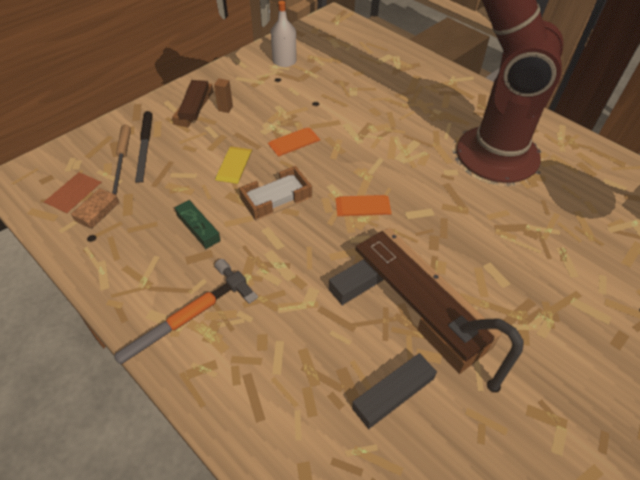

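The top view shows the box with white plates near (432,285). The board runs from (155,280) to (307,300), with a block emerging at (290,258) and facing +x. The other block is at (193,208), and the orange and yellow look-alikes lie around. Next I'll measure the geometry.

```bash
python3 - <<'E'
from h import *
W=np.load('top.npy');px=np.load('top_px.npy').astype(int)
def rect(name,r0,r1,c0,c1,zlo,zhi,col=None):
    S=W[r0:r1,c0:c1];m=(S[...,2]>zlo)&(S[...,2]<zhi)
    if col is not None: m&=col(px[r0:r1,c0:c1])
    m=cv2.morphologyEx(m.astype('uint8'),cv2.MORPH_OPEN,np.ones((3,3)))
    n,l,s,c=cv2.connectedComponentsWithStats(m);k=1+s[1:,4].argmax();p=S[l==k]
    R=cv2.minAreaRect((p[:,:2]*1000).astype('float32'))
    print(name,len(p),'z',np.percentile(p[:,2],[10,50,90]).round(4),'rect',np.round(R[0],1),np.round(R[1],1),round(R[2],1))
b=W[330:350,330-120:330-60,2];print('bench near',np.nanmedian(b), np.nanmedian(W[230:245,300:340,2]), np.nanmedian(W[230:245,380:400,2]))
print('bench by aside',np.nanmedian(W[200:240,225:260,2]))
dark=lambda p:(p.max(-1)<90)&(p.max(-1)-p.min(-1)<20)
rect('block under',225,285,265,315,.025,.05,dark)
rect('block aside',160,255,165,220,.02,.05,dark)
rect('board',255,320,185,320,.052,.075)
rect('plates',240,330,400,465,.008,.034,lambda p:(p.max(-1)-p.min(-1)<25)&(p.min(-1)>110))
rect('box',235,335,395,470,.030,.05)
rect('fence+board',255,335,145,320,.045,.075)
for n in ['orange1','yellow']:pass
rect('o1',300,390,320,395,.003,.02);rect('o2',320,400,460,515,.003,.02)
# detailed z samples
for (r,c) in [(245,292),(260,288),(285,432),(265,436),(300,428),(295,285),(285,220),(210,195)]:
    print((r,c),np.nanmedian(W[r-2:r+3,c-2:c+3].reshape(-1,3),0).round(4))
E
python3 - <<'E'
import cv2
a=cv2.imread('pics/top1.png')
x=cv2.resize(a[230:340,260:320],None,fx=5,fy=5,interpolation=2);y=cv2.resize(a[230:340,395:475],None,fx=5,fy=5,interpolation=2)
cv2.imwrite('pics/crop.png',cv2.hconcat([x,y]))
E
```

```text
bench near 0.00029381484859433997 0.00011374277867624905 -4.239579816357293e-05
bench by aside 7.117849028671684e-05
block under 851 z [0.0357 0.038  0.0402] rect [541.6  18.3] [43.3 78.5] 80.8
block aside 1519 z [0.0296 0.0319 0.0339] rect [649.4 217. ] [ 43.8 146.8] 81.6
board 5220 z [0.0552 0.0601 0.0631] rect [471.3 107. ] [242.6  87.9] 81.1Traceback (most recent call last):
  File "<stdin>", line 16, in <module>
  File "<stdin>", line 7, in rect
ValueError: attempt to get argmax of an empty sequence
```

View pics/crop.png

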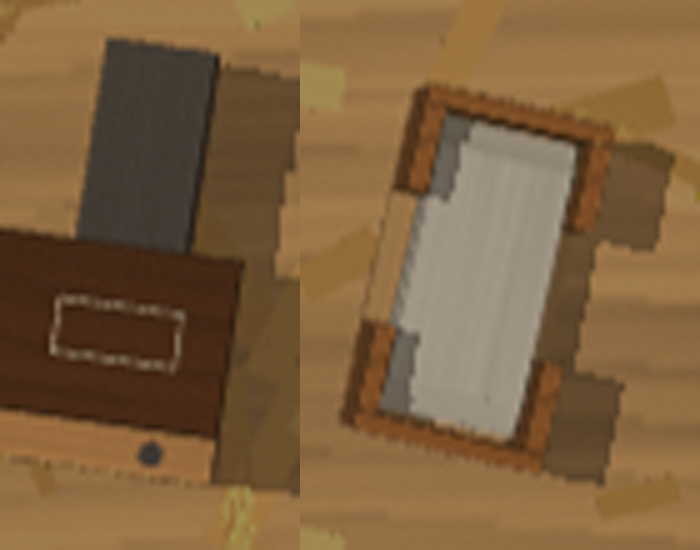

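The block under the board is the tall one (top at 38 mm), so the gap takes exactly one plate. Now I'll refine the plate and jig poses.

```bash
cat > m.py <<'E'
from h import *
def box3(W,sel):
    p=W[sel];R=cv2.minAreaRect((p[:,:2]*1000).astype('float32'));return len(p),np.percentile(p[:,2]*1000,[10,50,90]).round(1),np.round(R[0],1),np.round(R[1],1),round(R[2],2)
E
python3 - <<'E'
from m import *
W=np.load('top.npy');px=np.load('top_px.npy').astype(int)
v,u=np.mgrid[:480,:640]
reg=lambda a,b,c,d:(v>=a)&(v<b)&(u>=c)&(u<d)
sat=px.max(-1)-px.min(-1)
print(px[285,432],px[285,450],W[285,432])
o=lambda m:cv2.morphologyEx(m.astype('uint8'),cv2.MORPH_OPEN,np.ones((3,3)))>0
m=o(reg(240,330,400,465)&(sat<40)&(px.min(-1)>125)); print('plate',box3(W,m))
m=o(reg(235,335,395,470)&(W[...,2]>.031)); print('box',box3(W,m))
# box: expected 142x76
br=reg(255,330,185,320)&(W[...,2]>.05)
brown=br&(px[...,0]<110); print('board',box3(W,o(brown)))
fen=br&(px[...,0]>=120); print('fence',box3(W,o(fen)))
dk=reg(225,275,265,315)&(px.max(-1)<90)&(sat<20)&(W[...,2]>.03); print('block',box3(W,o(dk)))
# block long-edge directions by line fits
def edge(mask,rows,side):
    P=[]
    for r in rows:
        c=np.where(mask[r])[0]
        if len(c): P.append(W[r,c[0] if side=='L' else c[-1],:2])
    vx,vy,x,y=cv2.fitLine(np.float32(P),cv2.DIST_HUBER,0,.001,.001).ravel(); return np.degrees(np.arctan2(vy*np.sign(vx),abs(vx))),x,y
d=o(dk);print([edge(d,range(243,270),s) for s in 'LR'])
m=o(reg(240,330,400,465)&(sat<40)&(px.min(-1)>125));print([edge(m,range(258,312),s) for s in 'LR'])
def edgec(mask,cols,top):
    P=[]
    for c in cols:
        r=np.where(mask[:,c])[0]
        if len(r): P.append(W[r[0] if top else r[-1],c,:2])
    vx,vy,x,y=cv2.fitLine(np.float32(P),cv2.DIST_HUBER,0,.001,.001).ravel(); return np.degrees(np.arctan2(vx*np.sign(vy),abs(vy))),x,y
print('board edge',edgec(o(brown),range(200,270),True),edgec(o(brown),range(200,300),False))
E
```

```text
[161 149 132] [106  79  49] [ 0.48482378 -0.26835775  0.02407833]
plate (1172, array([nan, nan, nan]), array([ 482.8, -263.2]), array([ 52.3, 103. ]), 73.14)
box (652, array([35.1, 37.8, 40. ]), array([ 486. , -264.4]), array([ 76.7, 142.1]), 75.78)
board (4364, array([57.7, 60.6, 63.3]), array([473.5, 106.7]), array([242.7,  83.6]), 81.05)
fence (924, array([52.8, 54.9, 57.1]), array([435.4, 108. ]), array([231.3,  16.8]), 81.13)
block (763, array([35.8, 38. , 40.3]), array([544.4,  17.9]), array([43.2, 72.9]), 80.76)
[(np.float32(-9.594804), np.float32(0.5449932), np.float32(0.038370878)), (np.float32(-9.550365), np.float32(0.5468177), np.float32(-0.003647083))]
[(np.float32(-6.5049214), np.float32(0.4734009), np.float32(-0.24201521)), (np.float32(-14.570559), np.float32(0.4785322), np.float32(-0.29010555))]
board edge (np.float32(9.449208), np.float32(0.51680505), np.float32(0.12348316)) (np.float32(9.01931), np.float32(0.44476038), np.float32(0.10553268))
```

>>> arm_command(series=[[[2.745,-1.611,0],[0,0,0]],[[2.745,-1.611,0],[0,0,0]],[[2.745,-1.611,0],[0,0,0]],[[2.745,-1.611,0],[0,0,0]],[[2.745,-1.611,0],[0,0,0]],[[2.745,-1.611,0],[0,0,0]],[[2.745,-1.611,0],[0,0,0]],[[2.745,-1.611,0],[0,0,0]],[[2.745,-1.611,0],[0,0,0]],[[2.745,-1.611,0],[0,0,0]],[[2.745,-1.611,0],[0,0,0]],[[2.745,-1.611,0],[0,0,0]],[[0,0,1.5],[0,0,0.1167]],[[0,0,1.5],[0,0,0.1167]],[[0,0,1.5],[0,0,0.1167]],[[0,0,1.5],[0,0,0.1167]],[[0,0,1.5],[0,0,0.1167]],[[0,0,1.5],[0,0,0.1167]],[[0,0,0],[0,0,0]]], fingers=7.2, force=25)

```text
time: 2.78
ee_pos: [0.4941, -0.2657, 0.126]
ee_rot: [0.992, -0.125, -0.003, -0.001]
contact_force: [-0.5, -0.4, 0.2]
opening: 0.0721
grip_force: 0.0
```

```bash
cat > go.py <<'E'
import sys
from h import *
def yaw(q): return 2*np.arctan2(q[1],q[0])
def delta(x,y,z,deg):
    s=env.get_state();p=np.array(s['ee_pos'])*1000;th=yaw(s['ee_rot']);a=np.radians(deg)
    d=np.array([x,y,z])-p; turn=-((a-th+np.pi/2)%np.pi-np.pi/2)
    print('t',round(s['time'],2),'pos',p.round(1),'yaw',round(np.degrees(th),2),'q',np.round(s['ee_rot'],4),'F',np.round(s['contact_force'],1),'open',round(s['opening']*1000,1),'grip',round(s['grip_force'],1))
    for n,t in (('now',th),('after turn',a)):
        c,sn=np.cos(t),np.sin(t); print(n,'cm',np.round([(c*d[0]+sn*d[1])/10,(sn*d[0]-c*d[1])/10,-d[2]/10],3),'turn',round(turn,4))
J=np.array([492.6,26.2]);JA=-9.2
def jig(x,y,z):
    a=np.radians(JA); delta(J[0]+x*np.cos(a)-y*np.sin(a),J[1]+x*np.sin(a)+y*np.cos(a),z,JA)
if __name__=='__main__':
    v=list(map(float,sys.argv[2:])); (jig if sys.argv[1]=='jig' else delta)(*v)
E
python3 go.py w 495.7 -266.9 20 -14.2
```

```text
t 2.78 pos [ 494.1 -265.7  126. ] yaw -14.31 q [ 9.922e-01 -1.246e-01 -2.800e-03 -8.000e-04] F [-0.5 -0.4  0.2] open 72.1 grip 0.0
now cm [ 0.185  0.076 10.601] turn -0.002
after turn cm [ 0.185  0.076 10.601] turn -0.002
```

>>> arm_command(series=[[[0,0,1.2],[0,0,0]],[[0,0,1.2],[0,0,0]],[[0,0,1.2],[0,0,0]],[[0,0,1.2],[0,0,0]],[[0,0,1.2],[0,0,0]],[[0,0,1.2],[0,0,0]],[[0,0,1.2],[0,0,0]],[[0,0,0.8],[0,0,0]],[[0,0,0.6],[0,0,0]],[[0,0,0],[0,0,0]],[[0,0,0],[0,0,0]]])

```text
time: 3.7
ee_pos: [0.496, -0.2671, 0.031]
ee_rot: [0.992, -0.124, 0.0, -0.0]
contact_force: [-0.1, 0.0, -0.5]
opening: 0.0719
grip_force: 0.0
```

```bash
python3 go.py w 495.7 -266.9 20 -14.2; python3 -c "
from h import *
im,W=cap('scene')
c=cv2.resize(im['pixels'][130:240,215:345,::-1],None,fx=5,fy=5,interpolation=2);cv2.imwrite('pics/g.png',c)"
```

```text
t 3.7 pos [ 496.  -267.1   31. ] yaw -14.19 q [ 9.923e-01 -1.235e-01  2.000e-04 -0.000e+00] F [-0.1  0.  -0.5] open 71.9 grip 0.0
now cm [-0.035 -0.017  1.097] turn 0.0002
after turn cm [-0.035 -0.017  1.097] turn 0.0002
```

View pics/g.png

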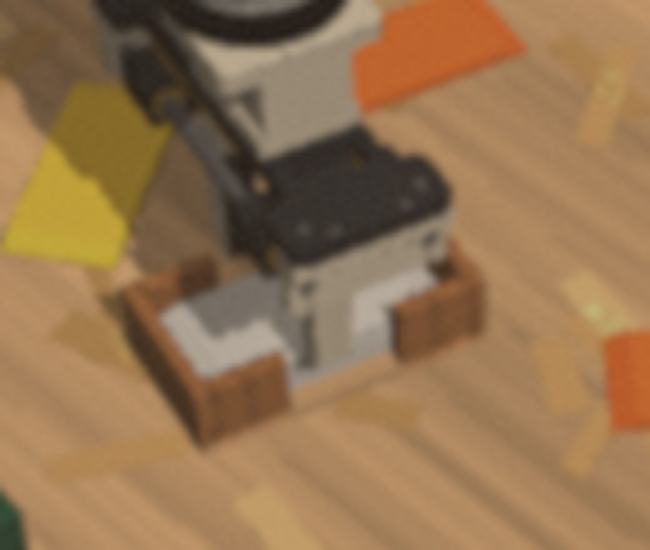

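The fingers straddle the plate inside the cutouts. I'll go down another 11 mm and grip the top plate only.

>>> arm_command(series=[[[0,0,0.6],[0,0,0]],[[0,0,0.5],[0,0,0]],[[0,0,0],[0,0,0]],[[0,0,0],[0,0,0]]])

```text
time: 4.08
ee_pos: [0.4955, -0.2668, 0.0193]
ee_rot: [0.992, -0.124, -0.0, -0.0]
contact_force: [-0.2, 0.5, 0.3]
opening: 0.0722
grip_force: 0.0
```

>>> arm_command(series=[[[0,0,0],[0,0,0]],[[0,0,0],[0,0,0]],[[0,0,0],[0,0,0]],[[0,0,0],[0,0,0]],[[0,0,0],[0,0,0]],[[0,0,0],[0,0,0]]], fingers=4.5, force=30)

```text
time: 4.58
ee_pos: [0.4958, -0.2672, 0.0198]
ee_rot: [0.992, -0.124, 0.0, 0.0]
contact_force: [-0.2, -0.8, 0.6]
opening: 0.0544
grip_force: 30.0
```

>>> arm_command(series=[[[0,0,-0.4],[0,0,0]],[[0,0,-0.6],[0,0,0]],[[0,0,-1],[0,0,0]],[[0,0,-1.5],[0,0,0]],[[0,0,-1.5],[0,0,0]],[[0,0,-2],[0,0,0]],[[0,0,-2],[0,0,0]],[[0,0,0],[0,0,0]],[[0,0,0],[0,0,0]]])

```text
time: 5.33
ee_pos: [0.4965, -0.2673, 0.1111]
ee_rot: [0.992, -0.124, 0.002, 0.0]
contact_force: [-0.7, 0.9, -0.7]
opening: 0.0542
grip_force: 30.0
```

```bash
python3 go.py jig 86 0 100; python3 -c "
from h import *
im,W=cap('scene')
c=cv2.resize(im['pixels'][110:240,215:345,::-1],None,fx=4,fy=4,interpolation=2);cv2.imwrite('pics/g2.png',c)"
```

```text
t 5.33 pos [ 496.5 -267.3  111.1] yaw -14.23 q [ 9.923e-01 -1.238e-01  1.500e-03  5.000e-04] F [-0.7  0.9 -0.7] open 54.2 grip 30.0
now cm [  0.98  -29.111   1.114] turn -0.0877
after turn cm [  3.527 -28.913   1.114] turn -0.0877
```

View pics/g2.png

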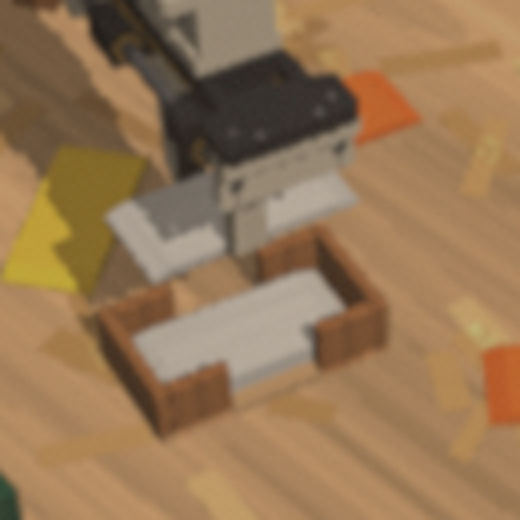

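Only the top plate is lifted, it is level, and two remain in the box. Carrying it over in front of the mouth.

>>> arm_command(series=[[[0,0,0],[0,0,-0.0877]],[[0.39,-2.89,0],[0,0,0]],[[0.39,-2.89,0],[0,0,0]],[[0.39,-2.89,0],[0,0,0]],[[0.39,-2.89,0],[0,0,0]],[[0.39,-2.89,0],[0,0,0]],[[0.39,-2.89,0],[0,0,0]],[[0.39,-2.89,0],[0,0,0]],[[0.39,-2.89,0],[0,0,0]],[[0.39,-2.89,0],[0,0,0]],[[0.39,-2.89,0],[0,0,0]],[[0,0,1.5],[0,0,0]],[[0,0,1.5],[0,0,0]],[[0,0,1.5],[0,0,0]],[[0,0,1],[0,0,0]],[[0,0,0],[0,0,0]],[[0,0,0],[0,0,0]],[[0,0,0],[0,0,0]]])

```text
time: 6.88
ee_pos: [0.5808, 0.0118, 0.0549]
ee_rot: [0.997, -0.08, 0.0, -0.0]
contact_force: [1.4, 0.2, -1.1]
opening: 0.0547
grip_force: 30.0
```

```bash
python3 go.py jig 90 0 40; python3 - <<'E'
from h import *
im,W=cap('top')
cv2.imwrite('pics/t2.png',cv2.resize(im['pixels'][200:320,240:360,::-1],None,fx=5,fy=5,interpolation=2))
im,W=cap('scene')
cv2.imwrite('pics/s2.png',cv2.resize(im['pixels'][190:330,290:450,::-1],None,fx=5,fy=4,interpolation=2))
E
python3 -c "
import cv2
a=cv2.imread('pics/t2.png');b=cv2.imread('pics/s2.png')
cv2.imwrite('pics/both.png',cv2.hconcat([cv2.resize(a,(400,400)),cv2.resize(b,(400,400))]))"
```

```text
t 6.88 pos [580.8  11.8  54.9] yaw -9.23 q [ 9.968e-01 -8.050e-02  3.000e-04 -0.000e+00] F [ 1.4  0.2 -1.1] open 54.7 grip 30.0
now cm [ 0.065 -0.012  1.49 ] turn -0.0005
after turn cm [ 0.065 -0.011  1.49 ] turn -0.0005
```

View pics/both.png

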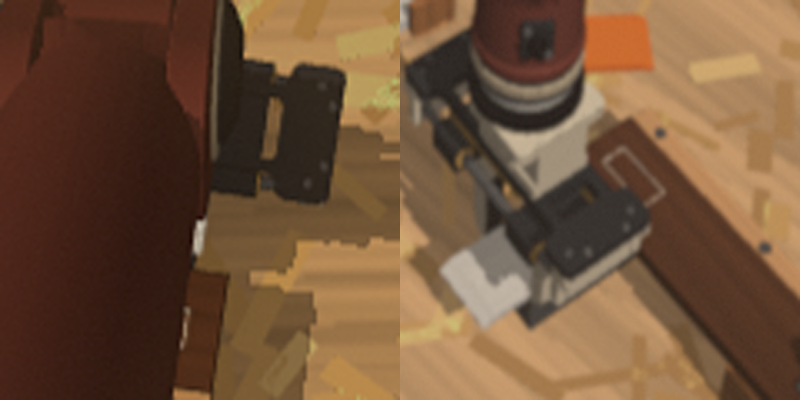

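Plate sits above the block's outer end, square with it. Lowering gently to contact.

>>> arm_command(series=[[[0,0,0.6],[0,0,0]],[[0,0,0.5],[0,0,0]],[[0,0,0.2],[0,0,0]],[[0,0,0.1],[0,0,0]],[[0,0,0],[0,0,0]],[[0,0,0],[0,0,0]]])

```text
time: 7.48
ee_pos: [0.5805, 0.012, 0.0406]
ee_rot: [0.997, -0.08, -0.0, -0.0]
contact_force: [-0.3, -0.8, -1.4]
opening: 0.0542
grip_force: 30.0
```

>>> arm_command(series=[[[0,0,0.05],[0,0,0]],[[0,0,0],[0,0,0]],[[0,0,0],[0,0,0]]])

```text
time: 7.73
ee_pos: [0.5805, 0.012, 0.0403]
ee_rot: [0.997, -0.08, 0.0, -0.0]
contact_force: [-0.2, 1.0, -1.2]
opening: 0.0545
grip_force: 30.0
```

>>> arm_command(series=[[[0,0,0.05],[0,0,0]],[[0,0,0],[0,0,0]],[[0,0,0],[0,0,0]]])

```text
time: 7.98
ee_pos: [0.5806, 0.012, 0.0398]
ee_rot: [0.997, -0.08, 0.0, -0.0]
contact_force: [0.5, 0.4, -0.2]
opening: 0.0543
grip_force: 30.0
```

>>> arm_command(series=[[[-0.3,0,0.02],[0,0,0]],[[-0.3,0,0],[0,0,0]],[[-0.3,0,0],[0,0,0]],[[-0.3,0,0],[0,0,0]],[[-0.3,0,0],[0,0,0]],[[-0.3,0,0],[0,0,0]],[[-0.2,0,0],[0,0,0]],[[0,0,0],[0,0,0]]])

```text
time: 8.65
ee_pos: [0.5609, 0.0153, 0.0398]
ee_rot: [0.997, -0.08, 0.001, -0.0]
contact_force: [1.1, -0.4, 1.0]
opening: 0.0541
grip_force: 30.0
```

>>> arm_command(series=[[[-0.3,0,0],[0,0,0]],[[-0.3,0,0],[0,0,0]],[[-0.3,0,0],[0,0,0]],[[-0.3,0,0],[0,0,0]],[[-0.3,0,0],[0,0,0]],[[0,0,0],[0,0,0]]])

```text
time: 9.15
ee_pos: [0.546, 0.0176, 0.0398]
ee_rot: [0.997, -0.08, 0.0, -0.0]
contact_force: [4.6, -0.5, 2.6]
opening: 0.0542
grip_force: 30.0
```

```bash
python3 go.py jig 55 0 40; python3 - <<'E'
from h import *
im,W=cap('scene')
cv2.imwrite('pics/s3.png',cv2.resize(im['pixels'][190:330,290:450,::-1],None,fx=4.5,fy=4.2,interpolation=2))
E
```

```text
t 9.15 pos [546.   17.6  39.8] yaw -9.21 q [ 9.968e-01 -8.030e-02  5.000e-04 -0.000e+00] F [ 4.6 -0.5  2.6] open 54.2 grip 30.0
now cm [ 0.094  0.006 -0.021] turn -0.0002
after turn cm [ 0.094  0.006 -0.021] turn -0.0002
```

View pics/s3.png

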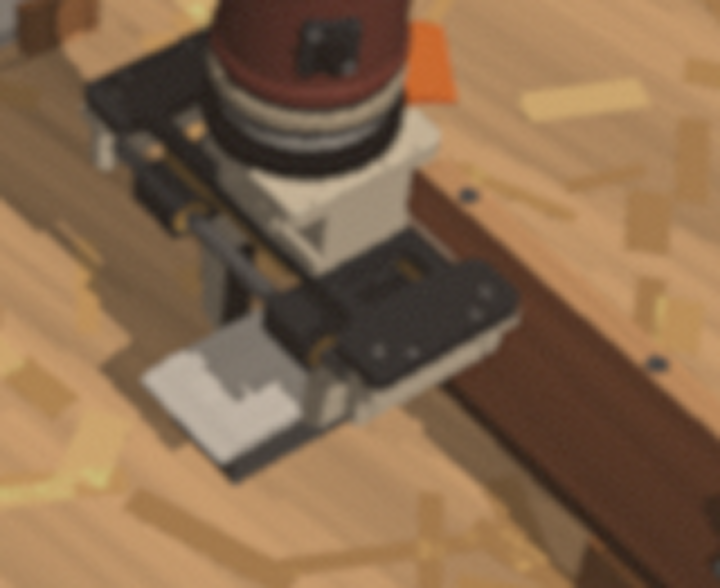

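It is entering flat on the block, with the drag rising as expected. I'll go a bit further in, then regrip nearer the outer end so the fingers clear the board.

>>> arm_command(series=[[[-0.3,0,0],[0,0,0]],[[-0.3,0,0],[0,0,0]],[[-0.3,0,0],[0,0,0]],[[-0.3,0,0],[0,0,0]],[[-0.3,0,0],[0,0,0]],[[-0.3,0,0],[0,0,0]],[[0,0,0],[0,0,0]]])

```text
time: 9.78
ee_pos: [0.5283, 0.0205, 0.0398]
ee_rot: [0.997, -0.08, 0.0, -0.0]
contact_force: [3.8, -1.4, 2.8]
opening: 0.0542
grip_force: 30.0
```

>>> arm_command(series=[[[0,0,0],[0,0,0]],[[0,0,0],[0,0,0]],[[0,0,0],[0,0,0]],[[0,0,0],[0,0,0]],[[0.6,0,0],[0,0,0]],[[1,0,0],[0,0,0]],[[1,0,0],[0,0,0]],[[0.2,0,0.1],[0,0,0]],[[0,0,0],[0,0,0]],[[0,0,0],[0,0,0]]], fingers=6.2)

```text
time: 10.62
ee_pos: [0.555, 0.0161, 0.0381]
ee_rot: [0.997, -0.08, -0.001, 0.0]
contact_force: [-0.2, -0.3, -0.5]
opening: 0.0621
grip_force: 0.0
```

>>> arm_command(series=[[[0,0,0],[0,0,0]],[[0,0,0],[0,0,0]],[[0,0,0],[0,0,0]],[[0,0,0],[0,0,0]],[[0,0,0],[0,0,0]]], fingers=4.5, force=40)

```text
time: 11.03
ee_pos: [0.555, 0.0162, 0.0383]
ee_rot: [0.997, -0.08, -0.001, -0.0]
contact_force: [-0.5, 0.3, -0.6]
opening: 0.054
grip_force: 40.0
```

```bash
python3 go.py jig 38 0 39
```

```text
t 11.03 pos [555.   16.2  38.3] yaw -9.2 q [ 9.968e-01 -8.020e-02 -8.000e-04 -0.000e+00] F [-0.5  0.3 -0.6] open 54.0 grip 40.0
now cm [-2.516  0.007 -0.067] turn -0.0
after turn cm [-2.516  0.007 -0.067] turn -0.0
```

>>> arm_command(series=[[[-0.3,0,0],[0,0,0]],[[-0.3,0,0],[0,0,0]],[[-0.3,0,0],[0,0,0]],[[-0.3,0,0],[0,0,0]],[[-0.3,0,0],[0,0,0]],[[-0.3,0,0],[0,0,0]],[[-0.2,0,0],[0,0,0]],[[0,0,0],[0,0,0]],[[0,0,0],[0,0,0]]])

```text
time: 11.78
ee_pos: [0.5349, 0.0195, 0.0383]
ee_rot: [0.997, -0.08, -0.001, -0.0]
contact_force: [1.4, -1.4, -1.9]
opening: 0.0544
grip_force: 40.0
```

>>> arm_command(series=[[[-0.1,0,0],[0,0,0]],[[-0.1,0,0],[0,0,0]],[[0,0,0],[0,0,0]],[[0,0,0],[0,0,0]]])

```text
time: 12.12
ee_pos: [0.5342, 0.0196, 0.0385]
ee_rot: [0.997, -0.08, 0.0, -0.0]
contact_force: [2.1, 0.5, -3.7]
opening: 0.0542
grip_force: 40.0
```

```bash
python3 go.py jig 38 0 39
```

```text
t 12.12 pos [534.2  19.6  38.5] yaw -9.21 q [ 9.968e-01 -8.030e-02  2.000e-04 -0.000e+00] F [ 2.1  0.5 -3.7] open 54.2 grip 40.0
now cm [-0.417  0.01  -0.051] turn -0.0001
after turn cm [-0.417  0.01  -0.051] turn -0.0001
```

>>> arm_command(series=[[[-0.1,0,0],[0,0,0]],[[-0.1,0,0],[0,0,0]],[[0,0,0],[0,0,0]],[[0,0,0],[0,0,0]]])

```text
time: 12.45
ee_pos: [0.5319, 0.0199, 0.0384]
ee_rot: [0.997, -0.08, -0.0, -0.0]
contact_force: [2.3, -0.9, -3.2]
opening: 0.0542
grip_force: 40.0
```

>>> arm_command(series=[[[-0.1,0,0],[0,0,0]],[[0,0,0],[0,0,0]],[[0,0,0],[0,0,0]]])

```text
time: 12.7
ee_pos: [0.5309, 0.0201, 0.0385]
ee_rot: [0.997, -0.08, -0.0, -0.0]
contact_force: [2.9, -0.5, -3.3]
opening: 0.0539
grip_force: 40.0
```

```bash
python3 go.py jig 38 0 39
```

```text
t 12.7 pos [530.9  20.1  38.5] yaw -9.2 q [ 9.968e-01 -8.020e-02 -2.000e-04 -0.000e+00] F [ 2.9 -0.5 -3.3] open 53.9 grip 40.0
now cm [-0.078  0.007 -0.055] turn -0.0
after turn cm [-0.078  0.007 -0.055] turn -0.0
```

>>> arm_command(series=[[[-0.1,0,0],[0,0,0]],[[0,0,0],[0,0,0]],[[0,0,0],[0,0,0]]])

```text
time: 12.95
ee_pos: [0.5299, 0.0202, 0.0384]
ee_rot: [0.997, -0.08, -0.0, -0.0]
contact_force: [3.1, -0.3, -3.5]
opening: 0.0544
grip_force: 40.0
```

>>> arm_command(series=[[[-0.1,0,0],[0,0,0]],[[0,0,0],[0,0,0]],[[0,0,0],[0,0,0]]])

```text
time: 13.2
ee_pos: [0.529, 0.0204, 0.0385]
ee_rot: [0.997, -0.08, -0.0, -0.0]
contact_force: [3.2, -0.8, -3.5]
opening: 0.0548
grip_force: 40.0
```

>>> arm_command(series=[[[-0.1,0,0],[0,0,0]],[[0,0,0],[0,0,0]],[[0,0,0],[0,0,0]]])

```text
time: 13.45
ee_pos: [0.5287, 0.0204, 0.0386]
ee_rot: [0.997, -0.08, 0.001, -0.0]
contact_force: [3.4, -1.1, -3.9]
opening: 0.0541
grip_force: 40.0
```

>>> arm_command(series=[[[-0.1,0,0],[0,0,0]],[[0,0,0],[0,0,0]],[[0,0,0],[0,0,0]]])

```text
time: 13.7
ee_pos: [0.5287, 0.0204, 0.0388]
ee_rot: [0.997, -0.08, 0.002, -0.0]
contact_force: [5.4, -0.7, -3.7]
opening: 0.0543
grip_force: 40.0
```

>>> arm_command(series=[[[-0.1,0,0],[0,0,0]],[[0,0,0],[0,0,0]],[[0,0,0],[0,0,0]]])

```text
time: 13.95
ee_pos: [0.5286, 0.0205, 0.039]
ee_rot: [0.997, -0.08, 0.003, 0.0]
contact_force: [6.3, -0.6, -3.3]
opening: 0.0538
grip_force: 40.0
```

>>> arm_command(series=[[[-0.1,0,0],[0,0,0]],[[0,0,0],[0,0,0]],[[0,0,0],[0,0,0]]])

```text
time: 14.2
ee_pos: [0.5286, 0.0205, 0.0393]
ee_rot: [0.997, -0.08, 0.004, 0.0]
contact_force: [6.9, -0.1, -4.1]
opening: 0.0542
grip_force: 40.0
```

The fence is reached: the plate stops and force rises. I'll relax the push, release, and withdraw straight up.

>>> arm_command(series=[[[0.2,0,0],[0,0,0]],[[0.15,0,0],[0,0,0]],[[0,0,0],[0,0,0]],[[0,0,0],[0,0,0]]])

```text
time: 14.53
ee_pos: [0.5287, 0.0205, 0.0385]
ee_rot: [0.997, -0.08, 0.0, -0.0]
contact_force: [3.7, -1.3, -3.2]
opening: 0.0543
grip_force: 40.0
```

>>> arm_command(series=[[[0,0,0],[0,0,0]],[[0,0,0],[0,0,0]],[[0,0,0],[0,0,0]],[[0,0,0],[0,0,0]],[[0,0,-0.5],[0,0,0]],[[0,0,-1],[0,0,0]],[[0,0,-2],[0,0,0]],[[0,0,-3],[0,0,0]],[[0,0,-3],[0,0,0]],[[0,0,-3],[0,0,0]],[[0,3,-1],[0,0,0]],[[0,4,0],[0,0,0]],[[0,4,0],[0,0,0]],[[0,4,0],[0,0,0]],[[0,4,0],[0,0,0]],[[0,4,0],[0,0,0]],[[0,4,0],[0,0,0]],[[0,2,0],[0,0,0]],[[0,0,0],[0,0,0]]], fingers=6.4)

```text
time: 16.12
ee_pos: [0.4795, -0.2732, 0.1747]
ee_rot: [0.996, -0.086, 0.0, 0.003]
contact_force: [0.0, -0.1, -0.0]
opening: 0.0637
grip_force: 0.0
```

```bash
python3 - <<'E'
from m import *
im,W=cap('top');px=im['pixels'].astype(int)
a=cv2.resize(im['pixels'][220:330,260:340,::-1],(400,550),interpolation=2)
v,u=np.mgrid[:480,:640];s=px.max(-1)-px.min(-1)
m=(v>230)&(v<300)&(u>265)&(u<325)&(s<40)&(px.min(-1)>110)
m=cv2.morphologyEx(m.astype('uint8'),cv2.MORPH_OPEN,np.ones((3,3)))>0
m&=np.isfinite(W[...,0]);print('plate',box3(W,m))
A=np.radians(-9.2);U=np.array([np.cos(A),np.sin(A)]);V=np.array([-U[1],U[0]]);q=W[m][:,:2]*1000-[492.6,26.2]
print('jig x',np.percentile(q@U,[1,99]),'y',np.percentile(q@V,[2,50,98]))
dk=(v>225)&(v<262)&(u>265)&(u<315)&(px.max(-1)<90)&(s<20)&(W[...,2]>.03);q=W[dk][:,:2]*1000-[492.6,26.2]
print('block x max',np.percentile(q@U,[50,99]),'y',np.percentile(q@V,[2,98]))
for x,y in [(-20,-30),(-20,0),(-20,100)]:
    p=np.array([492.6,26.2])+x*U+y*V;d=np.hypot(W[...,0]*1000-p[0],W[...,1]*1000-p[1])<9;print('board z',y,np.nanmean(W[d][:,2])*1000)
W0=np.load('top.npy')
for x,y in [(-20,-30),(-20,0),(-20,100)]:
    p=np.array([492.6,26.2])+x*U+y*V;d=np.hypot(W0[...,0]*1000-p[0],W0[...,1]*1000-p[1])<9;print('before',y,np.nanmean(W0[d][:,2])*1000)
im,W=cap('scene');b=cv2.resize(im['pixels'][220:320,310:390,::-1],(400,550),interpolation=2)
cv2.imwrite('pics/end.png',cv2.hconcat([a,b]));print(env.get_state()['time'],env.get_state()['ee_pos'])
E
```

```text
plate (663, array([41.4, 43.7, 46.3]), array([526.6,  21.2]), array([54.3, 48. ]), 80.74)
jig x [10.78729605 57.95034863] y [-25.33838853   0.6742516   26.60965562]
block x max [74.21353529 88.58221299] y [-20.88858265  20.44842646]
board z -30 62.06007979693777
board z 0 61.817619127433304
board z 100 62.1822242010579
before -30 58.89238822052963
before 0 59.275650456754974
before 100 61.12668920053049
16.2167 [ 0.4817603  -0.26624523  0.17411837]
```

View pics/end.png

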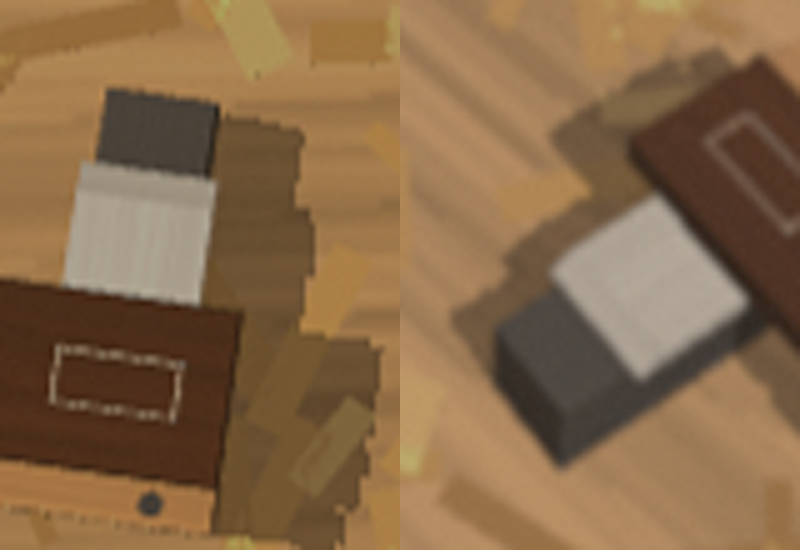

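The plate is flat and square on the tall block, with its outer end at jig x of about 59 mm. The board's top is level at 62 mm, and the block hasn't moved. Handing in.

```bash
python3 -c "
from plant import env
print(env.finish_job())"
```

```text
the job is handed in; nothing more can be done
None
```

One plate is packed on the tall block, home against the fence and snug under the now-level board; the other two plates were left in the box, and the job is handed in.

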